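# Tea infuser from the back of a crowded hook

### The arm

A 6-joint arm with a two-finger parallel gripper is mounted at the origin on a cart in front of the work surface, level with it; the furniture and walls round the work are solid. World frame = base frame: x ahead of the robot, y to its left, z up, the work surface at z = 0. Lengths are in m, angles in rad, forces in N, time in s.
With the tool pointing down it reaches from about 0.3 to 0.825 m from the base axis. Payload 5.4 kg.
Tool frame: the origin (TCP) lies at the very end of the fingers, on their centre line; the grasp point (between the pads) lies 19 mm behind it; z points along the fingers, y is the line along which they close (so a half turn about z gives the same grasp; the last joint's range is limited). The gripper opens to 92 mm and grips with 3 to 60 N. Pads are 20 mm wide; open, the fingers measure 128 mm over their backs; the gripper's body (75 mm by 189 mm) begins 69 mm behind the grasp point.
Start: joints at [-1.551, 0.158, 1.597, -0, 1.386, -0.21], TCP at [0.131, -0.56, 0.183] pointing down, gripper open.
Joint ranges: [-2.91, 2.91], [-0.94, 2.29], [0.18, 2.7], [-1.29, 4.43], [0.17, 2.64], [-3, 3]. Speed limits (rad/s): [2.57, 2.57, 3.14, 3.14, 3.14, 3.14].

### API

Orientations are given as a 3x3 rotation matrix whose columns are the frame's x, y, z axes.
In Python, from station import sensors, vision, job gives the robot as it stands.
- The arm moves only by the tool servo_tool, never from a script. Its argument "motion" is a list of rows, each a list of 3 entries, a list of its own where there are three numbers: the gripper's target within -1 to 1 (shut at 1, half-way at 0, fully open at -1), then the shift along the tool's x, y, z each as a share of 0.8 m, from -1 to 1, then the turn, a rotation vector about the tool's x, y, z each as a share of 180 degrees, from -1 to 1. A call has 1 to 12 rows; each row shifts and turns the commanded pose from where the row before left it, along the tool's axes as they then stand; what a row does not reach is not made up. A row lasts 1/10 s, in which the tool goes at most 50 mm and 8.59 degrees, less where a joint would pass 70% of its speed; a pose out of reach is approached as far as the arm can. A call with a number of a shift or a turn outside -1 to 1 is refused whole. A call with a gripper value outside its range is refused whole. The fingers move at their own pace and stop on an object; "force" is the grip in N (left out, the last holds). Time passes only in rows, so rows that do not move let the fingers close. It gives the time, the measured TCP pose, the force, the opening and the grip force at its end, in the units of the state.
- sensors.state(): the state, without advancing time (a new reading comes with each control period).
- vision.get_image(name): name is "scene" or "top"; returns a dict with "frame" (400x640x3 uint8, red, green, blue), "K" (3x3 intrinsics, pixels), "rvec" (rotation vector, rad) and "tvec" (3), from world to camera coordinates, as OpenCV has them. Camera axes: x right, y down, z forward; pixel columns grow to the right and rows downward; lengths in m; the calibration is good to about 2 mm. A picture is of the moment at which its call begins. There is no depth.
- job.sign_off(): hands the job in; it is judged then, once.
The state is a dict: "clock": time; "q": joint angles; "dq": joint speeds; "effort": joint torques, N m; "ee_pos": TCP position; "tool_rot": TCP orientation; "wrist_force": force on the tool from outside, world axes, zero at the start; "torque": the same for the moment, N m; "finger_gap": finger opening in m; "finger_force": force on a finger pad.
Only numpy, scipy, OpenCV 4.12 (cv2) and the standard library are available. Lean on these libraries where they do the work, as an engineer would, in place of code of your own. Each camera call takes 0.05 s, during which the arm holds its last target. There are 200 camera calls.

### The job

I want to make tea: get the stick-shaped tea infuser that hangs behind another tool on the crowded hook of the utensil rail and lower it gently, basket down, into the white stoneware mug. First move the tool hanging in front of it over to the empty hook and hang it there well back on the level part of the hook, leave the tool at the very back hanging where it is, and do not force the hooks: the empty one has been knocked askew, so feel for it.

Things in the scene. Friction and masses are not known exactly. Their poses are not given: they have to be found in the camera images.
- full_hook: Crowded steel hook, its clip (20x24x30 mm) on the bar. Origin: in the clip, on the bar's axis; z up, the peg points along -x. Peg: 6 mm round wire from an upright swivel barrel (axis at x=-18 mm), level at z=0 for 80 mm from the barrel's axis, then rising to a ball 11 mm across. This peg is true. Three tools hang on it 25 mm apart. 20 N on either hook is too much.
- full_ball (a point): Centre of the crowded hook's ball end, 11 mm across: 106 mm in front (-x) of the barrel axis, so 124 mm in front of the bar's axis, and 12 mm above the level part.
- spare_hook: Empty hook of the same shape and height on the bar's other half. This frame is that of its CLIP only, true to the bar. Its peg and ball have been knocked askew: swivelled on the barrel by up to 0.3 rad to either side (ball up to 31 mm sideways, same height). That is not measured: feel or look for it. The swivel is stiff (4 N m) and is not to be turned.
- spare_swivel (a point): Axis of the empty hook's upright swivel barrel (13 mm across), 18 mm in front (-x) of the bar's axis, at the height of the peg's level part. The peg starts here; its ball end is 106 mm away horizontally.
- infuser: Stainless tea infuser, about 0.09 kg, always the middle tool. Origin: centre of its round hanging hole (15 mm across); z up, y across, x through the hole, away from the robot. Flat handle 6 mm thick, 28 mm wide from 14 mm above the hole centre (rounded end) to 64 mm below, then a 12 mm wide shank. It ends in a closed perforated cylinder with a domed foot, 30 mm across, 95 to 153 mm below the hole.
- infuser_basket (a point): Centre of the underside of the infuser's cylindrical basket, 153 mm below the hole.
- skimmer: Stainless skimmer, about 0.09 kg, the front or the rearmost tool. Handle, hole, origin and axes as the infuser's (28 mm wide strip to 64 mm below the hole); ends in a flat perforated disc 64 mm across, 4 mm thick, centre 132 mm below the hole.
- spatula: Stainless slotted spatula, about 0.09 kg, the rearmost or the front tool (the skimmer is the other). Handle, hole, origin and axes as the infuser's; ends in a flat rectangular blade 50 mm wide, 4 mm thick, 96 to 164 mm below the hole.
- mug: White stoneware mug, upright on the worktop, 105 mm high, 84 mm across the rim, about 56 mm at the foot, floor 7 mm thick, 0.31 kg. Origin on its underside, 14.5 mm from the cup's axis towards the handle, which points along its -y.
- mug_mouth (a point): Centre of the mug's mouth, level with the rim, 105 mm above the worktop.
- glass_mug: Clear glass mug, 90 mm high, 72 mm across, a bystander: leave it alone.
- tea_box: Small cardboard tea box 50x72x45 mm, a bystander: leave it alone.
- rail: Fixed counter-top utensil rail: a steel bar 12 mm thick, 330 mm long along y, its axis 250 mm up, on two posts over a base plate 100x370x12 mm. Origin on the worktop under the bar's middle. One hook on either half, either way round.

How it is judged:
By the outcome, as a careful person would: the job done as asked, in the order asked, and still so for the second after the job is handed in, with the robot touching nothing.
It also fails if it takes over 69 s, if anything falls off the work surface, if the arm or the gripper's body presses on something with over 40 N, if the wrist force passes 120 N, or if a joint passes its speed limit or range.

## Working session

There is one attempt and no reset: what is moved stays moved. The work goes in short steps, Python scripts to look and compute and a tool call to move; the robot and the scene stay as the last step left them, time stands still between calls to the robot, and variables do not carry over. Pictures are saved under pics/ and viewed, at most 10 in all, crops included, and the job is handed in when it is done.

Besides the shell and the picture viewer there is one more tool, called by a JSON object that holds its "op" and its "data". servo_tool: Moves the arm, as the interface text tells. Shift numbers are shares of 0.8 m and turn numbers shares of 180 degrees, none past 1 either way. Its arguments: {"type":"object","properties":{"motion":{"type":"array","items":{"type":"array"}},"force":{"type":"number"}},"required":["motion"]}

```bash
mkdir -p pics; ls; cat > h.py <<'E'
import numpy as np, cv2
from station import sensors, vision, job
def grab(n):
    d=vision.get_image(n); return d
def save(d,p): cv2.imwrite('pics/'+p,d['frame'][:,:,::-1])
def ray(d,uv):
    R=cv2.Rodrigues(np.array(d['rvec'],float))[0]; t=np.array(d['tvec'],float).ravel()
    c=-R.T@t; v=R.T@np.linalg.inv(d['K'])@np.array([uv[0],uv[1],1.]); return c,v/np.linalg.norm(v)
def onz(d,uv,z):
    c,v=ray(d,uv); return c+v*(z-c[2])/v[2]
def onax(d,uv,ax,val):
    c,v=ray(d,uv); return c+v*(val-c[ax])/v[ax]
def tri(d1,u1,d2,u2):
    c1,v1=ray(d1,u1); c2,v2=ray(d2,u2)
    s=np.linalg.lstsq(np.array([v1,-v2]).T,c2-c1,rcond=None)[0]
    a,b=c1+s[0]*v1,c2+s[1]*v2; return (a+b)/2,np.linalg.norm(a-b)
def proj(d,p):
    return cv2.projectPoints(np.array([p],float),np.array(d['rvec'],float),np.array(d['tvec'],float),np.array(d['K'],float),None)[0].ravel()
E
python3 - <<'E'
from h import *
for n in('scene','top'):
    d=grab(n); save(d,n+'0.png'); np.save(n+'.npy',d,allow_pickle=True); c,v=ray(d,(320,200)); print(n,c,v,d['K'][0,0])
s=sensors.state(); print({k:np.round(s[k],3) for k in s})
E
```

```text
pics
scene [-0.054685    0.64026139  0.94214008] [ 0.43835123 -0.63419861 -0.63689898] 475.90487460897157
top [ 0.39341229 -0.12432755  1.56913786] [ 6.44793784e-02 -3.20590833e-04 -9.97918988e-01] 497.82110323716813
{'clock': np.float64(0.1), 'q': array([-1.551,  0.159,  1.598,  0.   ,  1.386, -0.21 ]), 'dq': array([ 0.001,  0.001, -0.003, -0.001, -0.   , -0.   ]), 'effort': array([ 1.0000e-03, -3.8651e+01, -3.2296e+01,  7.0000e-02,  3.4000e-02,
       -0.0000e+00]), 'ee_pos': array([ 0.131, -0.559,  0.182]), 'tool_rot': array([[ 0.974,  0.228, -0.   ],
       [ 0.228, -0.974,  0.002],
       [ 0.   , -0.002, -1.   ]]), 'wrist_force': array([ 0.247,  0.409, -0.705]), 'torque': array([ 0.017, -0.061, -0.007]), 'finger_force': np.float64(0.0), 'finger_gap': np.float64(0.092)}
```

View pics/scene0.png

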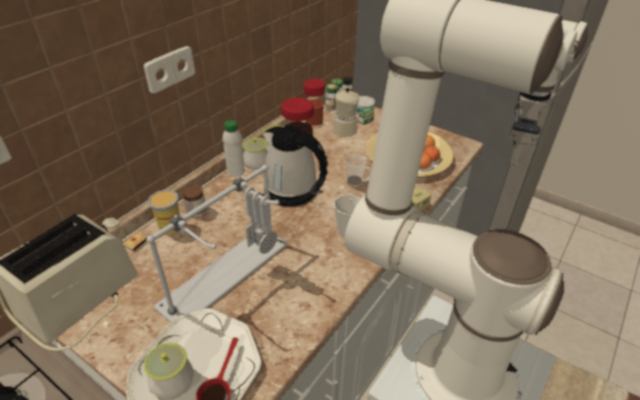

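View pics/top0.png

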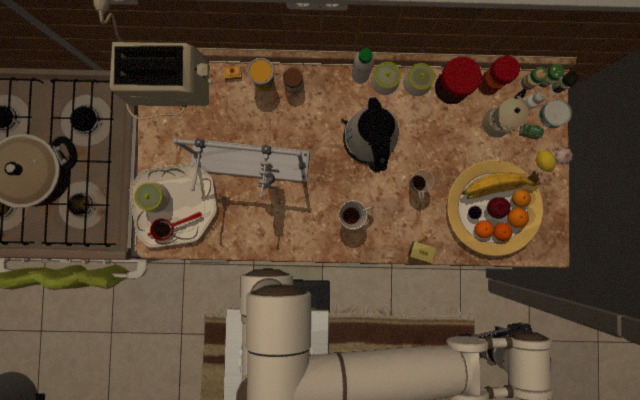

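Scene view: the rail spans (155,240)–(265,170). The empty hook is near (185,225)–(213,245) and the crowded hook is near (240,185)–(265,240), with the skimmer apparently in front. Top view: bar (175,142)–(308,153), hooks at (199,143) and (267,150), white mug at (353,214), glass mug at (420,185). I'll enlarge both.

```bash
python3 - <<'E'
from h import *
S=np.load('scene.npy',allow_pickle=True).item();T=np.load('top.npy',allow_pickle=True).item()
a=cv2.resize(S['frame'][150:320,140:300],None,fx=3.5,fy=3.5,interpolation=cv2.INTER_CUBIC)
b=cv2.resize(T['frame'][125:235,165:385],None,fx=3.5,fy=3.5,interpolation=cv2.INTER_CUBIC)
cv2.imwrite('pics/c1.png',a[:,:,::-1]);cv2.imwrite('pics/c2.png',b[:,:,::-1]); print(a.shape,b.shape)
for u in((175,142),(308,153)): print('bar',onz(T,u,.25))
for u in((199,143),(267,150),(265,183)): print(onz(T,u,.25))
print('mug',onz(T,(352,214),.105))
E
```

```text
(595, 560, 3) (385, 770, 3)
bar [0.62481678 0.2651465  0.25      ]
bar [ 0.60364023 -0.08990051  0.25      ]
[0.62364921 0.20125882 0.25      ]
[0.60912383 0.01963836 0.25      ]
[0.52060813 0.02238786 0.25      ]
mug [ 0.44885047 -0.21990728  0.105     ]
```

View pics/c1.png

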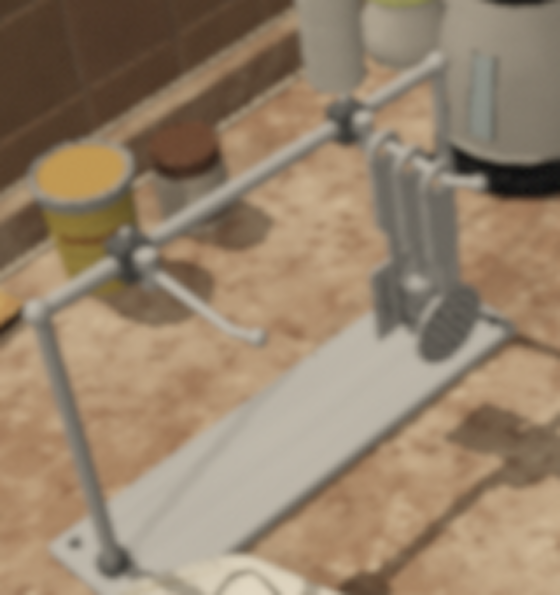

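View pics/c2.png

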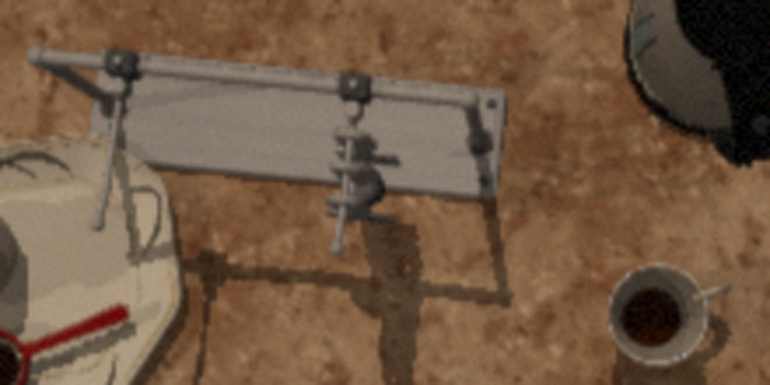

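The front tool is the skimmer, with the spatula rearmost. Scene crop: full ball (480,183), spare barrel (147,257), spare ball (260,337). Top crop: full barrel (353,110), full ball (338,250), spare barrel (124,80), spare ball (97,225), mug mouth about (658,316).

```bash
python3 - <<'E'
from h import *
S=np.load('scene.npy',allow_pickle=True).item();T=np.load('top.npy',allow_pickle=True).item()
s=lambda x,y:((x+.5)/3.5-.5+140,(y+.5)/3.5-.5+150)
t=lambda x,y:((x+.5)/3.5-.5+165,(y+.5)/3.5-.5+125)
for n,a,b in(('fclip',(348,118),(354,86)),('fball',(482,183),(338,250)),('fbarrel',(364,121),(353,110)),('sclip',(128,252),(121,64)),('sbarrel',(147,256),(124,82)),('sball',(261,337),(97,225)),('barL',(37,312),(37,55)),('barR',(437,60),(475,97))):
    p,e=tri(S,s(*a),T,t(*b)); print(n,p.round(4),round(e,4))
# mug rim by ellipse in top
f=T['frame'].astype(int);sub=f[195:235,330:375]
g=cv2.cvtColor(T['frame'],cv2.COLOR_RGB2HSV)
m=((g[...,1]<70)&(g[...,2]>90)).astype(np.uint8); m[:195]=0;m[235:]=0;m[:,:335]=0;m[:,368:]=0
c=max(cv2.findContours(m,cv2.RETR_EXTERNAL,cv2.CHAIN_APPROX_NONE)[0],key=cv2.contourArea)
e=cv2.fitEllipse(c); print(e)
print('mug',onz(T,e[0],.105), 'crop est',onz(T,t(658,316),.105))
print('handle',onz(T,t(728,288),.06))
for k in(-1,1): print(onz(T,(e[0][0]+k*e[1][0]/2,e[0][1]),.105))
E
```

```text
fclip [0.6084 0.0209 0.2565] 0.0042
fball [0.4837 0.0289 0.2662] 0.0018
fbarrel [0.5905 0.0215 0.2622] 0.0009
sclip [0.6222 0.1986 0.2572] 0.001
sbarrel [0.6083 0.1954 0.2591] 0.0007
sball [0.4982 0.2093 0.2664] 0.0022
barL [0.6282 0.2633 0.2539] 0.0008
barR [ 0.6044 -0.0695  0.2535] 0.0003
((359.6886901855469, 223.76141357421875), (4.821598052978516, 8.619162559509277), 41.98637390136719)
mug [ 0.42064009 -0.24306087  0.105     ] crop est [ 0.4461586  -0.22185109  0.105     ]
handle [ 0.47344346 -0.28519791  0.06      ]
[ 0.42048357 -0.23596682  0.105     ]
[ 0.42079663 -0.25015566  0.105     ]
```

{"op": "servo_tool", "data": {"motion": [[-1,[0,0,-0.0625],[0,0,0.032]],[-1,[0,0,-0.0625],[0,0,0.032]],[-1,[0,0,-0.0625],[0,0,0.032]],[-1,[0.0289,-0.051,0],[0,0,0]],[-1,[0.0289,-0.051,0],[0,0,0]],[-1,[0.0289,-0.051,0],[0,0,0]],[-1,[0.0289,-0.051,0],[0,0,0]],[-1,[0.0289,-0.051,0],[0,0,0]],[-1,[0.0289,-0.051,0],[0,0,0]],[-1,[0.0289,-0.051,0],[0,0,0]],[-1,[0.0289,-0.051,0],[0,0,0]],[-1,[0.0289,-0.051,0],[0,0,0]]], "force": 20}}

```text
clock: 1.3
ee_pos: [0.3654, -0.2067, 0.3322]
tool_rot: [[0.997, -0.072, -0.0], [-0.072, -0.997, 0.0], [-0.0, -0.0, -1.0]]
wrist_force: [1.0, -0.9, 0.3]
finger_gap: 0.0916
finger_force: 0.0
```

{"op": "servo_tool", "data": {"motion": [[-1,[0.0288,-0.0508,0],[0,0,0]],[-1,[0.0288,-0.0508,0],[0,0,0]],[-1,[0.0288,-0.0508,0],[0,0,0]],[-1,[0.0288,-0.0508,0],[0,0,0]],[-1,[0.0288,-0.0508,0],[0,0,0]],[-1,[0.0288,-0.04,0],[0,0,0]],[-1,[0,0,0],[0,0,0]],[-1,[0,0,0],[0,0,0]]]}}

```text
clock: 2.1
ee_pos: [0.5194, 0.0167, 0.3317]
tool_rot: [[0.998, -0.07, -0.002], [-0.07, -0.998, -0.0], [-0.002, 0.0, -1.0]]
wrist_force: [0.1, -0.1, -0.7]
finger_gap: 0.0917
finger_force: 0.0
```

```bash
python3 - <<'E'
from h import *
D={n:grab(n) for n in('scene','top')}; 
a=cv2.resize(D['scene']['frame'][130:270,170:330],None,fx=3,fy=3,interpolation=cv2.INTER_CUBIC)
b=cv2.resize(D['top']['frame'][110:250,170:310],None,fx=3,fy=3,interpolation=cv2.INTER_CUBIC)
cv2.imwrite('pics/c3.png',cv2.hconcat([a[:420],b])[:,:,::-1][:, :800])
s=sensors.state(); print(s['ee_pos'],s['wrist_force'])
for n in D: print(n,proj(D[n],s['ee_pos']))
E
```

```text
[0.51914143 0.01545242 0.33234148] [-0.03570905  0.00663025  0.60246396]
scene [266.90275862 169.17287519]
top [264.18335278 180.39406869]
```

View pics/c3.png

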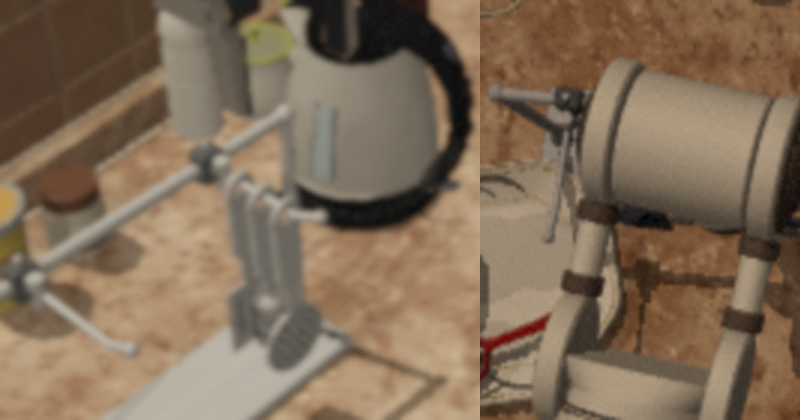

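Scene crop: the hooks and three tools are undisturbed, the front skimmer's handle is at about (290,230) and the full ball at (320,215). The top view is blocked by the arm. I'll centre and descend.

{"op": "servo_tool", "data": {"motion": [[-1,[0.001,-0.0138,0],[0,0,0]],[-1,[0,0,0],[0,0,0]],[-1,[0,0,0.04],[0,0,0]],[-1,[0,0,0.04],[0,0,0]],[-1,[0,0,0.04],[0,0,0]],[-1,[0,0,0.0375],[0,0,0]],[-1,[0,0,0],[0,0,0]],[-1,[0,0,0],[0,0,0]]]}}

```text
clock: 3.0
ee_pos: [0.5212, 0.0268, 0.2072]
tool_rot: [[0.997, -0.072, 0.0], [-0.072, -0.997, -0.0], [0.0, 0.0, -1.0]]
wrist_force: [-0.6, -0.6, 0.5]
finger_gap: 0.092
finger_force: 0.0
```

```bash
python3 - <<'E'
from h import *
d=grab('scene')
a=cv2.resize(d['frame'][110:290,130:340],None,fx=3.3,fy=3.3,interpolation=cv2.INTER_CUBIC)
cv2.imwrite('pics/c4.png',a[:,:,::-1])
s=sensors.state(); print(s['ee_pos'],s['wrist_force'],(proj(d,s['ee_pos'])-[130,110])*3.3)
E
```

```text
[0.52208125 0.02674408 0.20841686] [0.05827155 0.09813295 0.30025455] [448.27465906 343.8651896 ]
```

View pics/c4.png

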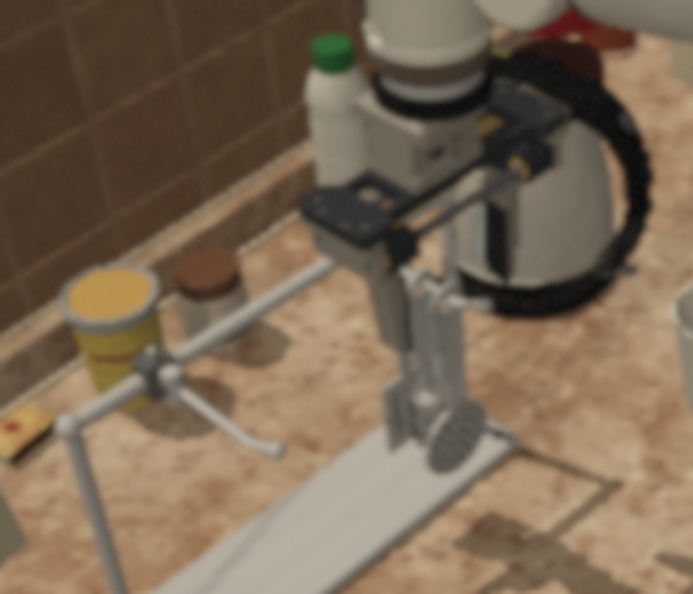

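The near fingertip is at (397,348), the far finger is near (500,270), and the skimmer handle at (450,330) lies between them. I'll close.

{"op": "servo_tool", "data": {"motion": [[0,[0,0,0],[0,0,0]],[0.3,[0,0,0],[0,0,0]],[0.3,[0,0,0],[0,0,0]],[0.3,[0,0,0],[0,0,0]],[1,[0,0,0],[0,0,0]],[1,[0,0,0],[0,0,0]],[1,[0,0,0],[0,0,0]]], "force": 20}}

```text
clock: 3.75
ee_pos: [0.5211, 0.0271, 0.2065]
tool_rot: [[0.997, -0.072, -0.0], [-0.072, -0.997, 0.0], [-0.0, -0.0, -1.0]]
wrist_force: [-0.5, 0.2, 0.1]
finger_gap: 0.0382
finger_force: 0.0
```

```bash
python3 - <<'E'
from h import *
d=grab('scene'); np.save('s_grip.npy',d,allow_pickle=True)
for _ in range(3):
    s=sensors.state(); print(s['ee_pos'],s['wrist_force'],s['torque'],s['finger_gap'],s['finger_force'])
# subpixel peg line of spare: scan columns in scene for brightest over local background
T=np.load('top.npy',allow_pickle=True).item(); S=np.load('scene.npy',allow_pickle=True).item()
g=S['frame'].astype(float).mean(2)
pts=[]
for u in range(186,203):
    v0=224+(u-182)*0.70; r=np.arange(int(v0)-6,int(v0)+7); w=np.clip(g[r,u]-np.percentile(g[r,u],55),0,None)
    pts.append((u,(w*r).sum()/w.sum()))
pts=np.array(pts); W=np.array([onz(S,p,.253) for p in pts]); print(W[:,:2].round(4))
k=np.polyfit(W[:12,0],W[:12,1],1); print('slope',k[0],'swivel wrt rail',-k[0]-.0714)
E
```

```text
[0.52116669 0.02709669 0.20646986] [-0.4286636   0.06867975 -0.12786933] [ 0.01464061  0.01066241 -0.00634621] 0.03413207330967664 0.0
[0.52116669 0.02709669 0.20646986] [-0.4286636   0.06867975 -0.12786933] [ 0.01464061  0.01066241 -0.00634621] 0.03413207330967664 0.0
[0.52116669 0.02709669 0.20646986] [-0.4286636   0.06867975 -0.12786933] [ 0.01464061  0.01066241 -0.00634621] 0.03413207330967664 0.0
[[0.5912 0.1997]
 [0.5878 0.2001]
 [0.5858 0.1991]
 [0.5838 0.1982]
 [0.5791 0.1997]
 [0.5743 0.2014]
 [0.5708 0.2018]
 [0.5674 0.2022]
 [0.5641 0.2026]
 [0.5606 0.2031]
 [0.5573 0.2034]
 [0.5537 0.2041]
 [0.5503 0.2045]
 [0.5478 0.2041]
 [0.5445 0.2044]
 [0.5414 0.2046]
 [0.5381 0.205 ]]
slope -0.13964456238520487 swivel wrt rail 0.06824456238520486
```

{"op": "servo_tool", "data": {"motion": [[1,[0,0,0],[0,0,0]],[1,[0,0,0],[0,0,0]],[1,[0,0,0],[0,0,0]]], "force": 20}}

```text
clock: 4.1
ee_pos: [0.5211, 0.0271, 0.2065]
tool_rot: [[0.997, -0.072, -0.0], [-0.072, -0.997, 0.0], [-0.0, -0.0, -1.0]]
wrist_force: [0.2, 0.0, -0.1]
finger_gap: 0.0271
finger_force: 20.0
```

{"op": "servo_tool", "data": {"motion": [[1,[0,0,-0.003],[0,0,0]],[1,[0,0,-0.003],[0,0,0]],[1,[-0.005,0,0],[0,0,0]],[1,[-0.005,0,-0.0005],[0,0,0]],[1,[-0.005,0,-0.0022],[0,0,0]],[1,[-0.005,0,-0.0022],[0,0,0]],[1,[-0.005,0,-0.0022],[0,0,0]],[1,[0,0,0],[0,0,0]]], "force": 35}}

```text
clock: 4.9
ee_pos: [0.501, 0.0286, 0.2174]
tool_rot: [[0.997, -0.072, 0.001], [-0.072, -0.997, -0.0], [0.001, 0.0, -1.0]]
wrist_force: [0.6, -0.1, -1.3]
finger_gap: 0.0265
finger_force: 35.0
```

{"op": "servo_tool", "data": {"motion": [[1,[-0.005,0,-0.0022],[0,0,0]],[1,[-0.005,0,-0.0022],[0,0,0]],[1,[-0.005,0,-0.0022],[0,0,0]],[1,[-0.005,0,-0.001],[0,0,0]],[1,[0,0,0],[0,0,0]]]}}

```text
clock: 5.4
ee_pos: [0.485, 0.0297, 0.2233]
tool_rot: [[0.997, -0.072, 0.0], [-0.072, -0.997, -0.0], [0.0, 0.0, -1.0]]
wrist_force: [-0.1, -0.4, -0.6]
finger_gap: 0.0266
finger_force: 35.0
```

{"op": "servo_tool", "data": {"motion": [[1,[-0.006,0,0],[0,0,0]],[1,[-0.006,0,0],[0,0,0]],[1,[-0.006,0,0],[0,0,0]],[1,[-0.01,0,0],[0,0,0]],[1,[-0.03,0,0],[0,0,0]],[1,[-0.03,0,0],[0,0,0]],[1,[0,0,0],[0,0,0]]]}}

```text
clock: 6.1
ee_pos: [0.413, 0.0351, 0.2229]
tool_rot: [[0.997, -0.072, -0.0], [-0.072, -0.997, 0.0], [-0.0, 0.0, -1.0]]
wrist_force: [0.0, 0.3, -1.2]
finger_gap: 0.0265
finger_force: 35.0
```

```bash
python3 - <<'E'
from h import *
d=grab('scene')
a=cv2.resize(d['frame'][120:290,130:340],None,fx=3.5,fy=3.5,interpolation=cv2.INTER_CUBIC)
cv2.imwrite('pics/c5.png',a[:,:,::-1])
s=sensors.state(); print(s['ee_pos'],s['wrist_force'],(proj(d,s['ee_pos'])-[130,120])*3.5)
E
```

```text
[0.41440861 0.03486262 0.2232054 ] [ 0.01882044  0.43813004 -0.32231032] [596.8451034  385.65401744]
```

View pics/c5.png

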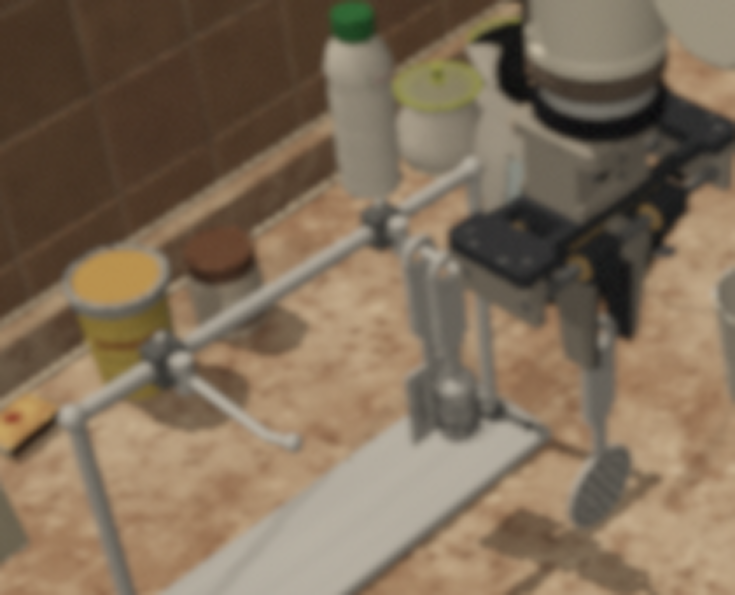

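The skimmer is off and held (handle (597,370), disc (600,485)). The infuser is now front on the full hook at (440,330). The spare peg runs (180,360)→ball (292,440). I'll carry the skimmer across.

{"op": "servo_tool", "data": {"motion": [[1,[0,0,-0.05],[0,0,0]],[1,[0.0058,-0.0457,0],[0,0,0]],[1,[0.0058,-0.0457,0],[0,0,0]],[1,[0.0058,-0.0457,0],[0,0,0]],[1,[0.0058,-0.0457,0],[0,0,0]],[1,[0.0058,-0.0457,0],[0,0,0.0175]],[1,[0,0,0],[0,0,0]],[1,[0,0,0],[0,0,0]]]}}

```text
clock: 6.95
ee_pos: [0.4515, 0.2158, 0.2627]
tool_rot: [[0.992, -0.125, -0.001], [-0.125, -0.992, -0.001], [-0.0, 0.001, -1.0]]
wrist_force: [-0.1, -0.7, -1.2]
finger_gap: 0.0264
finger_force: 35.0
```

```bash
python3 - <<'E'
from h import *
S=np.load('scene.npy',allow_pickle=True).item();T=np.load('top.npy',allow_pickle=True).item()
print('ladle',tri(S,(236,341),T,(201,214)),'pot',tri(S,(165,357),T,(149,197)))
D={n:grab(n) for n in('scene','top')}
a=cv2.resize(D['scene']['frame'][190:330,150:290],None,fx=3,fy=3,interpolation=cv2.INTER_CUBIC)
b=cv2.resize(D['top']['frame'][125:245,140:260],None,fx=3.5,fy=3.5,interpolation=cv2.INTER_CUBIC)
cv2.imwrite('pics/c6.png',cv2.hconcat([a[:420,:380],b])[:,:,::-1])
s=sensors.state(); print(s['ee_pos'],s['wrist_force'],(proj(D['scene'],s['ee_pos'])-[150,190])*3)
np.save('s6.npy',D['scene'],allow_pickle=True)
E
```

```text
ladle (array([0.44088987, 0.24094953, 0.02949289]), np.float64(0.0011007613627142076)) pot (array([0.48716922, 0.37993616, 0.10227938]), np.float64(0.004069790747667804))
[0.451518   0.21472781 0.26293064] [-0.32236756 -0.30559973 -1.92532493] [237.35974782 206.41526462]
```

View pics/c6.png

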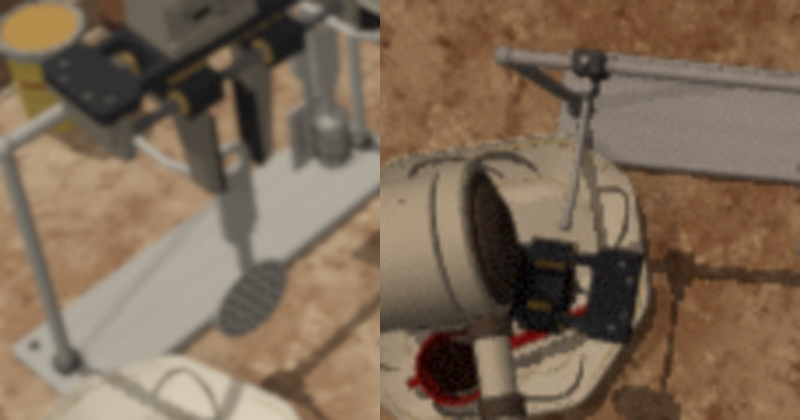

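Left half: the skimmer hangs plumb in the fingers in front of the rail. Right half (top view): spare barrel (590,88), ball (567,226), clear of the gripper. I'll measure the ball and peg line to subpixel.

```bash
python3 - <<'E'
from h import *
S=np.load('scene.npy',allow_pickle=True).item();T=np.load('top.npy',allow_pickle=True).item()
gT=T['frame'].astype(float).mean(2); gS=S['frame'].astype(float).mean(2)
print(gT[180:194,186:200].astype(int)); print(gS[239:253,206:222].astype(int))
print('full'); print(gT[188:201,255:269].astype(int)); print(gS[196:209,270:286].astype(int))
E
```

```text
[[146 148 144 144 145 139 130 124 123 102 108 135 142 135]
 [138 139 136 135 135 135 127 121 122  97 125 130 137 136]
 [136 133 135 132 133 131 130 123 112  92 122 138 131 127]
 [136 135 133 135 133 132 132 133 107  94 122 127 125 123]
 [136 133 133 133 136 133 123 126 101 108 125 125 123 120]
 [135 134 134 133 134 135 124 117  91 121 130 129 127 126]
 [136 135 136 136 133 131 125 112  92 130 134 133 131 125]
 [135 137 134 135 132 130 122 108  95 131 135 134 132 128]
 [132 134 135 132 127 123 119 101  87 128 131 135 136 132]
 [134 132 133 131 123 115 109  92  84 128 133 129 133 133]
 [136 131 133 133 127 109  89  79 106 129 133 134 133 133]
 [134 134 133 135 130 125 124 120 127 135 134 133 135 137]
 [136 134 134 134 132 133 135 132 133 134 135 134 136 132]
 [134 135 132 135 135 134 134 135 136 134 135 135 131 132]]
[[145 149 153 156 159 160 161 160 157 152 150 148 147 144 143 142]
 [136 142 151 156 156 156 156 156 155 151 148 145 141 138 136 137]
 [136 139 145 150 151 151 151 151 151 149 145 139 134 129 128 130]
 [150 145 145 147 148 147 148 148 147 144 141 135 129 126 125 126]
 [167
[... 1610 characters left out ...]
  28  25  21  18  19  21  21]
 [ 89  72  66  63  66  76  81  74  54  38  26  22  21  24  22  22]
 [133 128 124 120 120 128 131 117  86  53  32  24  26  27  29  26]
 [161 162 161 157 157 162 159 141 109  67  36  28  26  28  27  26]
 [155 159 160 159 161 163 159 140 108  69  38  25  23  22  23  22]
 [134 141 142 143 144 145 138 122  96  63  36  24  21  16  19  20]
 [128 138 141 139 135 131 123 108  86  63  41  29  21  21  18  19]
 [129 141 145 144 142 136 127 117 104  89  69  55  44  37  30  30]
 [130 143 147 148 149 146 142 137 131 121 104  88  75  63  57  58]
 [130 143 149 151 153 152 151 147 143 135 124 114 103  94  93  95]
 [126 140 148 152 153 154 151 147 140 135 131 125 118 116 119 120]]
```

```bash
python3 - <<'E'
from h import *
S=np.load('scene.npy',allow_pickle=True).item();T=np.load('top.npy',allow_pickle=True).item()
sp,e1=tri(S,(211.6,245),T,(192.2,188.6)); fu,e2=tri(S,(275.6,201.6),T,(260.8,194.9))
print(sp,e1,fu,e2); 
st,ft=onz(T,(192.2,188.6),.262),onz(T,(260.8,194.9),.262); print('top',st,ft)
ss,fs=onz(S,(211.6,245),.262),onz(S,(275.6,201.6),.262); print('scene',ss,fs)
ex=np.array([.9974,-.0714]);ey=np.array([.0714,.9974])
for a,b in((sp,fu),(st,ft),(ss,fs)): d=(a-b)[:2]; print('rail dx,dy',d@ex,d@ey)
print('clips dy',((.6222-.6084)*ey[0]+(.1986-.0209)*ey[1]))
E
```

```text
[0.50059342 0.21069687 0.26836229] 0.002126282322930618 [0.48704795 0.03033509 0.26635046] 0.0010508566043339201
top [0.50029754 0.21160828 0.262     ] [0.48779121 0.03116313 0.262     ]
scene [0.50683748 0.2071586  0.262     ] [0.49005462 0.02616463 0.262     ]
rail dx,dy 0.0006324228604181938 0.1808599888500044
rail dx,dy -0.0004099646351589485 0.18086893885905275
rail dx,dy 0.003816254834171178 0.18172168533687105
clips dy 0.17822329999999997
```

{"op": "servo_tool", "data": {"motion": [[1,[0,-0.0012,0.025],[0,0,0]],[1,[0,0,0.025],[0,0,0]],[1,[0.02,0,0],[0,0,0]],[1,[0.02,0,0],[0,0,0]],[1,[0,0,0],[0,0,0]],[1,[0,0,0],[0,0,0]]]}}

```text
clock: 7.65
ee_pos: [0.4831, 0.2115, 0.2231]
tool_rot: [[0.992, -0.128, -0.0], [-0.128, -0.992, 0.0], [-0.0, 0.0, -1.0]]
wrist_force: [-0.5, -0.4, -1.0]
finger_gap: 0.0265
finger_force: 35.0
```

{"op": "servo_tool", "data": {"motion": [[1,[0.004,-0.0006,0],[0,0,0]],[1,[0.004,0,0],[0,0,0]],[1,[0.004,0,0],[0,0,0]],[1,[0.003,0,0],[0,0,0]],[1,[0,0,0],[0,0,0]]]}}

```text
clock: 8.15
ee_pos: [0.4954, 0.2112, 0.223]
tool_rot: [[0.992, -0.126, 0.0], [-0.126, -0.992, -0.0], [0.0, 0.0, -1.0]]
wrist_force: [-0.4, -0.3, -0.9]
finger_gap: 0.0264
finger_force: 35.0
```

{"op": "servo_tool", "data": {"motion": [[1,[0.004,0,0],[0,0,0]],[1,[0.004,0,0],[0,0,0]],[1,[0,0,0],[0,0,0]]]}}

```text
clock: 8.45
ee_pos: [0.5018, 0.2103, 0.223]
tool_rot: [[0.992, -0.127, -0.0], [-0.127, -0.992, -0.0], [-0.0, 0.0, -1.0]]
wrist_force: [0.9, 0.2, -0.6]
finger_gap: 0.0265
finger_force: 35.0
```

{"op": "servo_tool", "data": {"motion": [[1,[0.005,0,0.001],[0,0,0]],[1,[0.005,0,0.002],[0,0,0]],[1,[0.005,0,0.0022],[0,0,0]],[1,[0,0,0],[0,0,0]]]}}

```text
clock: 8.85
ee_pos: [0.5137, 0.2087, 0.2184]
tool_rot: [[0.992, -0.127, -0.001], [-0.127, -0.992, -0.0], [-0.001, 0.0, -1.0]]
wrist_force: [-0.1, 0.3, -1.1]
finger_gap: 0.0264
finger_force: 35.0
```

{"op": "servo_tool", "data": {"motion": [[1,[0.005,0,0.0022],[0,0,0]],[1,[0.005,0,0.0022],[0,0,0]],[1,[0.005,0,0.0025],[0,0,0]],[1,[0.005,0,0.0015],[0,0,0]],[1,[0,0,0],[0,0,0]],[1,[0,0.003,0],[0,0,0]],[1,[0,0.002,0],[0,0,0]],[1,[0,0,0],[0,0,0]]]}}

```text
clock: 9.65
ee_pos: [0.5287, 0.203, 0.2123]
tool_rot: [[0.992, -0.127, 0.0], [-0.127, -0.992, 0.001], [0.0, -0.001, -1.0]]
wrist_force: [0.7, -0.2, -1.2]
finger_gap: 0.0265
finger_force: 35.0
```

{"op": "servo_tool", "data": {"motion": [[1,[0,0.0013,0],[0,0,0]],[1,[0,0.0013,0],[0,0,0]],[1,[0,0,0],[0,0,0]]]}}

```text
clock: 9.95
ee_pos: [0.5287, 0.2027, 0.2124]
tool_rot: [[0.992, -0.126, 0.001], [-0.126, -0.992, 0.004], [0.001, -0.004, -1.0]]
wrist_force: [2.3, 7.4, -2.8]
finger_gap: 0.0264
finger_force: 35.0
```

{"op": "servo_tool", "data": {"motion": [[1,[0,-0.004,0],[0,0,0]],[1,[0,-0.003,0],[0,0,0]],[1,[0,0,0],[0,0,0]],[1,[0.008,0,0],[0,0,0]],[1,[0.008,0,0],[0,0,0]],[1,[0.008,0,0],[0,0,0]],[1,[0,0,0],[0,0,0]]]}}

```text
clock: 10.65
ee_pos: [0.5492, 0.2036, 0.212]
tool_rot: [[0.992, -0.127, 0.0], [-0.127, -0.992, -0.0], [0.0, 0.0, -1.0]]
wrist_force: [-0.5, 0.2, -0.1]
finger_gap: 0.0269
finger_force: 35.0
```

{"op": "servo_tool", "data": {"motion": [[1,[0.008,-0.001,0],[0,0,0]],[1,[0.008,0,0],[0,0,0]],[1,[0.008,0,0],[0,0,0]],[1,[0,0,0],[0,0,0]]]}}

```text
clock: 11.05
ee_pos: [0.5682, 0.2021, 0.2121]
tool_rot: [[0.992, -0.127, 0.0], [-0.127, -0.992, -0.0], [0.0, 0.0, -1.0]]
wrist_force: [0.4, -0.1, 0.1]
finger_gap: 0.0262
finger_force: 35.0
```

{"op": "servo_tool", "data": {"motion": [[1,[0,0,0.003],[0,0,0]],[1,[0,0,0.002],[0,0,0]],[1,[0,0,0.001],[0,0,0]],[1,[0,0,0],[0,0,0]]]}}

```text
clock: 11.45
ee_pos: [0.5671, 0.2024, 0.2071]
tool_rot: [[0.992, -0.126, -0.0], [-0.126, -0.992, -0.0], [-0.0, 0.0, -1.0]]
wrist_force: [0.2, -0.3, -1.1]
finger_gap: 0.0265
finger_force: 35.0
```

{"op": "servo_tool", "data": {"motion": [[1,[0,0,0.001],[0,0,0]],[1,[0,0,0.001],[0,0,0]],[1,[0,0,0],[0,0,0]]]}}

```text
clock: 11.75
ee_pos: [0.5675, 0.2024, 0.2064]
tool_rot: [[0.992, -0.126, 0.001], [-0.126, -0.992, 0.0], [0.001, -0.0, -1.0]]
wrist_force: [-0.5, -0.3, 1.3]
finger_gap: 0.0268
finger_force: 35.0
```

{"op": "servo_tool", "data": {"motion": [[0.3,[0,0,0],[0,0,0]],[0.2,[0,0,0],[0,0,0]],[0,[0,0,0],[0,0,0]],[-0.3,[0,0,0],[0,0,0]],[-0.3,[0,0,0],[0,0,0]],[-0.3,[0,0,-0.01],[0,0,0]],[-0.3,[0,0,-0.04],[0,0,0]],[-0.3,[0,0,-0.06],[0,0,0]],[-0.3,[0,0,-0.06],[0,0,0]],[-0.3,[0,0,0],[0,0,0]],[-0.3,[0,0,0],[0,0,0]]]}}

```text
clock: 12.85
ee_pos: [0.5682, 0.2025, 0.344]
tool_rot: [[0.992, -0.126, 0.004], [-0.126, -0.992, 0.001], [0.004, -0.001, -1.0]]
wrist_force: [-0.1, 0.0, -0.4]
finger_gap: 0.0597
finger_force: 0.0
```

```bash
python3 - <<'E'
from h import *
d=grab('scene')
a=cv2.resize(d['frame'][160:320,140:320],None,fx=3.7,fy=3.7,interpolation=cv2.INTER_CUBIC)
cv2.imwrite('pics/c7.png',a[:,:,::-1])
s=sensors.state(); print(s['ee_pos'],s['finger_gap'])
E
```

```text
[0.56736694 0.20232244 0.34176779] 0.05988278790824448
```

View pics/c7.png

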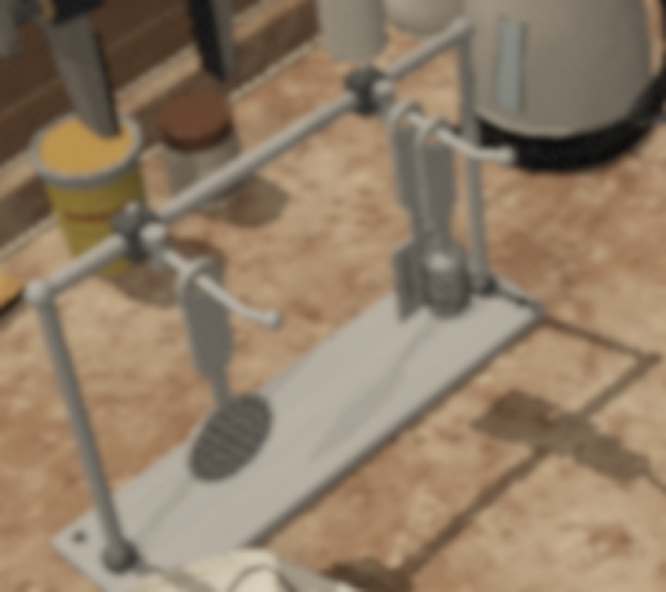

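The skimmer hangs on the spare hook, well back (hole about (200,268)), and has settled. The infuser (handle (432,180), basket (447,285)) and the spatula are still on the full hook. Next, the infuser.

{"op": "servo_tool", "data": {"motion": [[-0.3,[0,0,0],[0,0,-0.0175]],[-0.3,[-0.0029,0.0557,0],[0,0,0]],[-0.3,[-0.0029,0.0557,0],[0,0,0]],[-0.3,[-0.0029,0.0557,0],[0,0,0]],[-0.3,[-0.0029,0.0557,0],[0,0,0]],[-0.3,[0,0,0],[0,0,0]],[-0.3,[0,0,0],[0,0,0]]]}}

```text
clock: 13.6
ee_pos: [0.5446, 0.0249, 0.3401]
tool_rot: [[0.997, -0.074, -0.003], [-0.074, -0.997, 0.001], [-0.003, -0.001, -1.0]]
wrist_force: [-0.7, 0.4, -0.2]
finger_gap: 0.0597
finger_force: 0.0
```

{"op": "servo_tool", "data": {"motion": [[-0.3,[0.002,0,0.04],[0,0,0]],[-0.3,[0,0,0.045],[0,0,0]],[-0.3,[0,0,0.045],[0,0,0]],[-0.3,[0,0,0.038],[0,0,0]],[-0.3,[0,0,0],[0,0,0]],[-0.3,[0,0,0],[0,0,0]]]}}

```text
clock: 14.2
ee_pos: [0.5467, 0.0264, 0.2074]
tool_rot: [[0.998, -0.07, -0.001], [-0.07, -0.998, 0.001], [-0.001, -0.0, -1.0]]
wrist_force: [0.2, 0.2, 0.6]
finger_gap: 0.0597
finger_force: 0.0
```

```bash
python3 - <<'E'
from h import *
d=grab('scene')
a=cv2.resize(d['frame'][150:260,210:320],None,fx=5,fy=5,interpolation=cv2.INTER_CUBIC)
cv2.imwrite('pics/c8.png',a[:,:,::-1])
s=sensors.state(); print(s['ee_pos'],s['wrist_force'])
for dy in(-.03,0,.03): print((proj(d,np.array([.5461,.0252,.2065])+[0,dy,0])-[210,150])*5)
E
```

```text
[0.54775629 0.02594606 0.20887602] [ 1.03118423 -0.26082771  0.03263742]
[283.82204949 269.44840071]
[242.54351645 302.4596264 ]
[199.84183526 336.60897065]
```

View pics/c8.png

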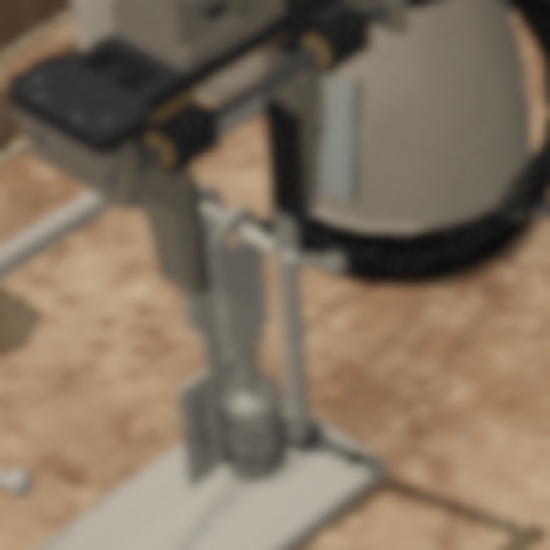

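The infuser handle (240,290) lies between the near finger (tip (200,290)) and the far finger (285,205). The spatula is behind, clear of the pads. I'll close.

{"op": "servo_tool", "data": {"motion": [[0.2,[0,0,0],[0,0,0]],[0.3,[0,0,0],[0,0,0]],[0.3,[0,0,0],[0,0,0]],[1,[0,0,0],[0,0,0]],[1,[0,0,0],[0,0,0]],[1,[0,0,0],[0,0,0]],[1,[0,0,0],[0,0,0]],[1,[0,0,0],[0,0,0]]], "force": 30}}

```text
clock: 15.05
ee_pos: [0.5472, 0.025, 0.2078]
tool_rot: [[0.997, -0.072, 0.001], [-0.072, -0.997, -0.0], [0.001, 0.0, -1.0]]
wrist_force: [-0.2, -0.6, 3.5]
finger_gap: 0.0264
finger_force: 30.0
```

{"op": "servo_tool", "data": {"motion": [[1,[0,0,-0.003],[0,0,0]],[1,[0,0,-0.003],[0,0,0]],[1,[-0.008,0,0],[0,0,0]],[1,[-0.008,0,0],[0,0,0]],[1,[-0.008,0,0],[0,0,0]],[1,[-0.008,0,0],[0,0,0]],[1,[-0.008,0,-0.001],[0,0,0]],[1,[0,0,0],[0,0,0]]], "force": 35}}

```text
clock: 15.85
ee_pos: [0.5144, 0.0275, 0.2132]
tool_rot: [[0.997, -0.072, 0.0], [-0.072, -0.997, -0.0], [0.0, 0.0, -1.0]]
wrist_force: [0.9, -0.6, -0.7]
finger_gap: 0.0266
finger_force: 35.0
```

{"op": "servo_tool", "data": {"motion": [[1,[-0.005,0,-0.002],[0,0,0]],[1,[-0.005,0,-0.0022],[0,0,0]],[1,[-0.005,0,-0.0022],[0,0,0]],[1,[-0.005,0,-0.0022],[0,0,0]],[1,[-0.005,0,-0.0022],[0,0,0]],[1,[-0.005,0,-0.0022],[0,0,0]],[1,[-0.004,0,-0.001],[0,0,0]],[1,[0,0,0],[0,0,0]]]}}

```text
clock: 16.65
ee_pos: [0.4877, 0.0294, 0.2244]
tool_rot: [[0.997, -0.072, 0.0], [-0.072, -0.997, -0.0], [0.0, 0.0, -1.0]]
wrist_force: [-0.3, -0.5, -1.2]
finger_gap: 0.0263
finger_force: 35.0
```

{"op": "servo_tool", "data": {"motion": [[1,[-0.006,0,0],[0,0,0]],[1,[-0.006,0,0],[0,0,0]],[1,[-0.006,0,0],[0,0,0]],[1,[-0.006,0,0],[0,0,0]],[1,[-0.03,0,0],[0,0,0]],[1,[-0.03,0,0],[0,0,0]],[1,[0,0,-0.05],[0,0,0]],[1,[0,0,0],[0,0,0]],[1,[0,0,0],[0,0,0]]]}}

```text
clock: 17.55
ee_pos: [0.4217, 0.034, 0.2653]
tool_rot: [[0.997, -0.072, 0.003], [-0.072, -0.997, -0.001], [0.003, 0.0, -1.0]]
wrist_force: [-0.3, 0.2, -0.8]
finger_gap: 0.0264
finger_force: 35.0
```

```bash
python3 - <<'E'
from h import *
S=np.load('scene.npy',allow_pickle=True).item()
d=grab('scene');t=grab('top'); np.save('t9.npy',t,allow_pickle=True); np.save('s9.npy',d,allow_pickle=True)
print(sensors.state()['ee_pos'])
# mug: dark inside + bright rim, top
g=t['frame'].astype(float); gr=g.mean(2); sat=g.max(2)-g.min(2)
print('top gray'); print(gr[196:234:2,332:376:2].astype(int)); print('sat');print(sat[196:234:2,332:376:2].astype(int))
E
```

```text
[0.42096471 0.03417642 0.26390806]
top gray
[[ 86  88  82  92  96  98  88  74  85  93 101  99  93  97 103 101 111 109
  101  83 107 112]
 [ 86  86  89  92  98  95  99  89  80  96  99  90  95  94  95  96 106 115
  106  90  91 108]
 [ 73  87  83  97  98  93 101  93  88 113 121 113 101 102  97 104 109 112
  111  95  84  95]
 [ 87  89  84  91  88  83  98  82  80  63  63  67  67  82 102 103 106 109
   98  94  90  97]
 [ 83  97  91  79  76  91  94  57  58  58  55  53  53  54  62 109  99 100
   98  95  97 100]
 [ 76  80  69  74  93  76  58  53  54  52  54  55  55  55  57  59  98 101
   96  98  93  94]
 [ 73  67  70  68  90  53  56  35  19   8  15  23  49  56  55  53  73 122
  118  85  71  97]
 [ 80  82  80  84  73  56  39  15  10   6  11  13  20  55  57  63  83  97
   88  83  85  98]
 [ 84  86  85  88  54  46   5   6  17  10   8  14   6  19  56  71  62  95
   90  89  80  94]
 [ 86  84  84  97  51  39  13   6  14   8  11  18  13  12  53  69  84  88
   68  94  86  94]
 [ 87  83  85  89  61  34   9  10  18   6  12   7   9   9  53  89  90 118
   53  54  74  86]
 [ 98  88  99 103  77  48  15   7
[... 1327 characters left out ...]
59 58 58]
 [59 58 64 47 20 16 14 16 16 17 17 14 12 17 17 23 29 29 44 57 58 57]
 [61 59 61 48 20 16 17 13 11 20 13 19 10 22 19 28 31 35 32 34 57 59]
 [66 66 67 57 19 18 14 20 17 19 18 15 24 22 22 29 29 32 41 30 38 56]
 [68 68 67 62 37 24 19 23 36 26 32 29 29 25 28 30 37 39 51 29 33 58]
 [69 66 66 67 45 30 26 27 38 29 35 36 28 30 33 32 30 57 43 31 37 58]
 [66 65 65 66 63 37 28 28 26 28 30 26 28 29 32 38 55 50 38 38 63 65]
 [64 66 66 65 68 40 32 32 27 31 31 32 30 30  5 36 40 40 42 59 65 65]
 [69 66 67 64 64 40 37 33 36 29 32 31 35 23 33 39 39 43 64 66 64 66]
 [68 67 64 64 44 39 40 39 40 36 36 36 35 36 41 39 39 47 64 68 64 60]
 [68 68 65 63 43 34 39 42 35 37 37 38 39 40 43 37 38 49 67 61 63 64]]
```

{"op": "servo_tool", "data": {"motion": [[1,[0.0034,0.053,0],[0,0,0]],[1,[0.0034,0.053,0],[0,0,0]],[1,[0.0034,0.053,0],[0,0,0]],[1,[0.0034,0.053,0],[0,0,0]],[1,[0.0034,0.053,0],[0,0,0]],[1,[0.0034,0.053,0],[0,0,0]],[1,[0,0,0],[0,0,0]],[1,[0,0,0],[0,0.0444,0]],[1,[0,0,0],[0,0.0444,0]],[1,[0,0,0],[0,0,0]],[1,[0,0,0],[0,0,0]]]}}

```text
clock: 18.75
ee_pos: [0.4185, -0.2204, 0.2641]
tool_rot: [[0.959, -0.073, 0.273], [-0.07, -0.997, -0.02], [0.274, -0.0, -0.962]]
wrist_force: [-0.1, -0.4, -1.4]
finger_gap: 0.0262
finger_force: 35.0
```

```bash
python3 - <<'E'
from h import *
d=grab('scene'); s=sensors.state(); print(s['ee_pos'],s['wrist_force'])
S=np.load('s9.npy',allow_pickle=True).item()
R=np.array(s['tool_rot']); f=s['ee_pos']+R[:,2]*.1153; print('foot',f,proj(d,f)); 
for p in((.4459,-.2226,.105),(.4459,-.1806,.105),(.4459,-.2646,.105),(.4039,-.2226,.105),(.4879,-.2226,.105)): print(proj(d,p).round(1))
print('before (mug)'); print(S['frame'].mean(2)[190:240:3,328:372:3].astype(int))
print('now'); print(d['frame'].mean(2)[160:240:3,320:372:3].astype(int))
E
```

```text
[ 0.41935945 -0.22074886  0.26481684] [ 0.46520845 -0.21808116  0.38027598]
foot [ 0.45089573 -0.22306669  0.15393771] [348.25218088 190.11636645]
[348.8 204.9]
[340.3 213.1]
[356.9 197.1]
[361.9 210.9]
[336.  199.1]
before (mug)
[[154 145 146 149 147 151 147 136 119 112  93  80  79  78  78]
 [138 143 147 132 137 147 144 137 130 121 120 130 125 108 108]
 [136 147 147 146 136 123 115 116 122 144 139 125 131 137 140]
 [155 158 156 123 110 113 113 118 126 150 159 161 135 125 130]
 [161 163 154 114 115 113 113 110 122 152 156 162 160 130 131]
 [156 162 156 106 110 111 114 113 127 151 157 161 162 133 139]
 [145 149 141 114 110 111 113 126 138 147 159 161 141 129 129]
 [152 157 145 124 134 118 115 133 139 154 159 135 129 136 140]
 [150 157 144 113 124 134 135 140 140 136 116 114 143 141 142]
 [155 144 145 116 124 126 126 126 122 118 108 123 143 142 141]
 [152 142 141 118 125 125 125 125 120 117 104  99 123 149 150]
 [142 147 146 122 124 126 126 126 120 114 104 111  90 136 148]
 [127 137 141 126 125 127 125 124 119 113 105 125 105 127 146]
 [144 131 131 121 122 125 125 124 119 110  75  86  
[... 1531 characters left out ...]
152  86  50  50  52  84]
 [130 143 144 149 153 135 122 124 133 134 139 135 129 100  49  46  53 100]
 [133 144 150 149 141 137 123 122 123 123 123 119 114 124  87  41  58 111]
 [133 141 153 145 137 137 123 121 123 123 122 117 111 135 114  53  58 119]
 [128 128 138 140 143 142 125 123 124 124 121 115 113 137 130  72  72 123]
 [128 128 123 130 137 138 125 122 124 122 120 116 118 138 132 125 129 121]
 [132 136 141 137 128 128 127 121 123 123 120 115 127 138 130 125 113 111]
 [129 137 141 125 121 122 129 121 123 122 119 113 134 136 129 124 114 106]
 [130 123 133 120 117 123 134 123 122 122 118 113 136 133 128 122 117 114]
 [145 128 120 116 126 135 143 137 119 100  97 107 138 132 127 120 117 115]]
```

{"op": "servo_tool", "data": {"motion": [[1,[-0.0096,0,0.0337],[0,0,0]],[1,[-0.0096,0,0.0337],[0,0,0]],[1,[-0.0096,0,0.0337],[0,0,0]],[1,[-0.0055,0,0.0192],[0,0,0]],[1,[-0.0055,0,0.0192],[0,0,0]],[1,[-0.0021,0,0.0072],[0,0,0]],[1,[0,0,0],[0,0,0]]]}}

```text
clock: 19.5
ee_pos: [0.4196, -0.2202, 0.1418]
tool_rot: [[0.959, -0.07, 0.273], [-0.068, -0.998, -0.018], [0.274, -0.001, -0.962]]
wrist_force: [0.5, -0.8, -0.1]
finger_gap: 0.0262
finger_force: 35.0
```

{"op": "servo_tool", "data": {"motion": [[1,[-0.0011,0,0.0038],[0,0,0]],[1,[-0.0011,0,0.0038],[0,0,0]],[1,[-0.0011,0,0.0038],[0,0,0]],[1,[-0.0011,0,0.0038],[0,0,0]],[1,[-0.0007,0,0.0024],[0,0,0]],[1,[-0.0007,0,0.0024],[0,0,0]],[1,[0,0,0],[0,0,0]]]}}

```text
clock: 20.2
ee_pos: [0.4187, -0.2206, 0.1251]
tool_rot: [[0.959, -0.072, 0.274], [-0.069, -0.997, -0.019], [0.275, -0.0, -0.961]]
wrist_force: [-0.3, -0.1, -0.6]
finger_gap: 0.0267
finger_force: 35.0
```

{"op": "servo_tool", "data": {"motion": [[1,[-0.0005,0,0.0018],[0,0,0]],[1,[-0.0005,0,0.0018],[0,0,0]],[1,[0,0,0],[0,0,0]]]}}

```text
clock: 20.5
ee_pos: [0.4189, -0.2206, 0.1222]
tool_rot: [[0.959, -0.072, 0.274], [-0.069, -0.997, -0.019], [0.275, -0.0, -0.961]]
wrist_force: [0.1, 0.1, -1.0]
finger_gap: 0.0262
finger_force: 35.0
```

{"op": "servo_tool", "data": {"motion": [[1,[-0.0004,0,0.0013],[0,0,0]],[1,[-0.0004,0,0.0013],[0,0,0]],[1,[0,0,0],[0,0,0]]]}}

```text
clock: 20.8
ee_pos: [0.4188, -0.2206, 0.1201]
tool_rot: [[0.959, -0.072, 0.274], [-0.069, -0.997, -0.02], [0.275, -0.0, -0.961]]
wrist_force: [0.3, -0.3, -0.8]
finger_gap: 0.0264
finger_force: 35.0
```

{"op": "servo_tool", "data": {"motion": [[1,[-0.0003,0,0.0012],[0,0,0]],[1,[-0.0003,0,0.0012],[0,0,0]],[1,[0,0,0],[0,0,0]]]}}

```text
clock: 21.1
ee_pos: [0.4193, -0.221, 0.1189]
tool_rot: [[0.959, -0.072, 0.275], [-0.069, -0.997, -0.02], [0.276, 0.001, -0.961]]
wrist_force: [-0.5, 0.7, 2.1]
finger_gap: 0.0264
finger_force: 35.0
```

{"op": "servo_tool", "data": {"motion": [[0.35,[0,0,0],[0,0,0]],[0.3,[0,0,0],[0,0,0]],[0.2,[0,0,0],[0,0,0]],[0.0,[0,0,0],[0,0,0]],[-0.2,[0,0,0],[0,0,0]],[-0.2,[0,0,0],[0,0,0]],[-0.2,[0,0,-0.008],[0,0,0]],[-0.2,[0,0,-0.02],[0,0,0]],[-0.2,[0,0,-0.04],[0,0,0]],[-0.2,[0,0,-0.06],[0,0,0]],[-0.2,[-0.03,0,-0.05],[0,0,0]],[-0.2,[0,0,0],[0,0,0]]]}}

```text
clock: 22.3
ee_pos: [0.3566, -0.2189, 0.2552]
tool_rot: [[0.957, -0.074, 0.28], [-0.068, -0.997, -0.031], [0.281, 0.01, -0.96]]
wrist_force: [-0.4, -0.9, -0.6]
finger_gap: 0.0554
finger_force: 0.0
```

```bash
python3 - <<'E'
from h import *
d=grab('scene');t=grab('top'); s=sensors.state(); print(s['clock'],s['ee_pos'],s['finger_gap'],s['wrist_force'])
S0=np.load('scene.npy',allow_pickle=True).item(); S9=np.load('s9.npy',allow_pickle=True).item()
g=d['frame'].mean(2); df=abs(g-S9['frame'].mean(2))
def box(m,name):
    n,l,st,c=cv2.connectedComponentsWithStats(m.astype(np.uint8))
    print(name,[(*map(int,st[i][:5]),) for i in range(1,n) if st[i][4]>25])
box(df[150:260,140:420]>30,'diff vs before-mug (offset 140,150)')
print(g[170:224:3,320:372:3].astype(int))
E
```

```text
22.4 [ 0.35684289 -0.21700628  0.24978615] 0.055317576274223394 [ 0.27589453  0.62387936 -0.19132742]
diff vs before-mug (offset 140,150) [(151, 0, 10, 8, 30), (185, 0, 11, 5, 47), (253, 0, 21, 20, 194), (113, 2, 66, 44, 1598), (196, 7, 84, 103, 5349), (274, 10, 6, 11, 43), (184, 20, 15, 84, 744), (274, 42, 6, 6, 30), (146, 45, 18, 12, 168), (152, 82, 8, 6, 32), (159, 87, 7, 14, 73), (192, 103, 13, 7, 54)]
[[ 45  12  47 131 135 125 109 179 187 187 187 187 187 187 186 187 186 186]
 [ 56  10  44 124 128  98 107 182 188 188 188 188 188 187 187 187 188 187]
 [ 32  18  99 133 115  78 113 183 188 188 188 188 188 188 188 188 188 188]
 [ 28  28 110 125  85  82 123 185 189 188 188 188 188 188 188 188 188 188]
 [ 28  69 144 114  76  84 137 186 187 188 187 187 188 188 188 188 188 188]
 [ 33 120 147  87  77  87 148 186 187 186 187 187 187 187 188 187 187 187]
 [ 94 141 139  78  78  88 153 185 186 186 186 186 186 186 186 186 187 187]
 [ 65 114 118  76  78  91 158 184 185 185 185 185 185 185 185 185 185 185]
 [126 141 110  74  78  91 161 183 184 183 184 184 184 184 184 185 184 184]
 [142 143 105  74  78  90 163 182 183 183 183 183 183 183 183 183 183 183]
 [141 138  96  75  78  91 169 182 182 182 182 182 182 182 182 182 182 182]
 [123 123  85  74  77  95 172 182 181 181 181 181 181 182 182 181 181 181]
 [127 134  83  73  77  95 171 181 180 181 181 181 181 181 181 181 180 181]
 [141 138  76  73  77  99 173 179 180 180 179 179 180 179 179 179 180 180]
 [130 132  74  71  76 103 172 177 176 177 178 177 177 177 177 178 178 178]
 [125 129  72  70  75 110 170 174 173 174 174 174 175 174 175 175 176 175]
 [133 128  69  69  73 120 169 169 170 170 170 171 171 171 172 172 172 172]
 [127 116  67  67  71 126 165 165 165 165 166 167 167 167 167 168 168 169]]
```

{"op": "servo_tool", "data": {"motion": [[-0.2,[0,0,-0.06],[0,-0.0444,0]],[-0.2,[0,0,-0.06],[0,-0.0444,0]],[-0.2,[-0.0285,0.052,0],[0,0,0]],[-0.2,[-0.0285,0.052,0],[0,0,0]],[-0.2,[-0.0285,0.052,0],[0,0,0]],[-0.2,[-0.0285,0.052,0],[0,0,0]],[-0.2,[-0.0285,0.052,0],[0,0,0]],[-0.2,[-0.0285,0.052,0],[0,0,0]],[-0.2,[-0.0285,0.052,0],[0,0,0]],[-0.2,[-0.0285,0.052,0],[0,0,0]],[-0.2,[0,0,0],[0,0,0]],[-0.2,[0,0,0],[0,0,0]]]}}

```text
clock: 23.6
ee_pos: [0.1314, -0.5334, 0.3394]
tool_rot: [[0.997, -0.072, 0.0], [-0.072, -0.997, 0.005], [-0.0, -0.005, -1.0]]
wrist_force: [0.7, 0.3, 1.1]
finger_gap: 0.0552
finger_force: 0.0
```

```bash
python3 - <<'E'
from h import *
d=grab('scene');t=grab('top'); s=sensors.state(); print(s['clock'],s['ee_pos'])
def box(a,b,name,y0,y1,x0,x1):
    m=abs(a['frame'].astype(float).mean(2)-b['frame'].astype(float).mean(2))[y0:y1,x0:x1]>28
    n,l,st,c=cv2.connectedComponentsWithStats(m.astype(np.uint8))
    print(name,[(int(st[i][0]+x0),int(st[i][1]+y0),*map(int,st[i][2:5])) for i in range(1,n) if st[i][4]>8])
S0=np.load('scene.npy',allow_pickle=True).item();T0=np.load('top.npy',allow_pickle=True).item()
box(S0,d,'scene',130,300,140,370); box(T0,t,'top',120,260,160,420)
print(t['frame'].mean(2)[196:234:2,332:376:2].astype(int))
print(d['frame'].mean(2)[165:230:3,322:376:3].astype(int))
E
```

```text
23.7 [ 0.13234445 -0.53282344  0.34128039]
scene [(365, 181, 4, 12, 30), (256, 192, 5, 4, 11), (362, 195, 8, 22, 106), (255, 199, 13, 27, 185), (255, 227, 7, 7, 32), (192, 229, 5, 3, 11), (262, 228, 7, 8, 37), (272, 232, 6, 6, 17), (187, 234, 4, 5, 12), (255, 237, 22, 17, 224), (190, 241, 13, 16, 154), (190, 259, 24, 32, 421), (281, 277, 6, 4, 18), (284, 281, 39, 15, 236)]
top [(200, 163, 20, 10, 82), (260, 172, 16, 17, 129), (208, 183, 6, 11, 47), (216, 189, 14, 10, 79), (271, 201, 5, 4, 16), (219, 204, 5, 15, 43), (265, 208, 14, 28, 140), (224, 211, 4, 10, 18), (347, 213, 10, 11, 90), (280, 221, 4, 16, 42), (348, 229, 10, 6, 43), (349, 248, 10, 12, 92)]
[[ 88  88  82  92  96  99  91  72  85  90  99  96  91  99 105 101 109 109
   99  81 104 111]
 [ 82  89  85  92  96  91  95  89  80  94  99  91  94  92  98  97 108 113
  102  97  93 107]
 [ 74  88  75  93  99  94 103  94  94 111 126 116 101 100  95 100 109 110
  112  97  84  96]
 [ 84  91  81  89  86  80  95  92  79  62  58  69  79  89 109 105 103 107
   97  93  94  98]
 [ 84  97  92  79  77  96  96  55  53  51  56  57  61  67  76 11
[... 2282 characters left out ...]
179 196 117 155 156 154]
 [139 151 165 170 167 114 129 138 142 144 146 165 205 202  96 137 156 153]
 [147 151 157 162 162 116 121 138 141 144 146 186 211 209 133  83 132 151]
 [159 151 159 161 151 147 130 123 136 144 150 204 209 210 188  90  74 101]
 [150 154 158 165 155 133 140 149 140 141 178 205 207 208 207 159  97  67]
 [149 156 163 159 153 134 131 133 134 140 197 203 204 205 206 199 151 127]
 [151 162 161 147 150 136 132 133 133 169 198 200 201 203 203 205 197 154]
 [139 148 153 153 152 137 131 133 136 184 195 197 197 199 201 202 203 202]
 [137 134 135 148 151 140 131 133 145 187 191 193 195 196 198 199 201 202]
 [142 146 151 141 142 134 131 133 160 183 186 188 190 192 194 196 197 199]]
```

```bash
python3 -c "
from station import job; print(job.sign_off())"
```

```text
the job is handed in; nothing more can be done
None
```

I moved the skimmer to the empty hook, well back on its level part, and lowered the infuser basket-down into the white mug, where it leans on the rim. The spatula is still on its hook, and the job was handed in at about 24 s with hook contact forces staying under about 8 N.

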